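# Set a carved panel up to dry flat under a weight

### The arm

A 6-joint arm with a two-finger parallel gripper is mounted at the origin on the work surface. World frame = base frame: x ahead of the robot, y to its left, z up, the work surface at z = 0. Lengths are in mm, angles in rad, forces in N, time in s.
With the tool pointing down it reaches from about 300 to 775 mm from the base axis. Payload 14.6 kg.
Tool frame: the origin (TCP) lies at the centre of the arm's flange, where the gripper is bolted on; the fingertips stand 199 mm ahead of it and the grasp point (between the pads) lies 180 mm ahead of it; z points along the fingers, y is the line along which they close (so a half turn about z gives the same grasp; the last joint's range is limited). The gripper opens to 94 mm and grips with 3 to 60 N. Pads are 16 mm wide; open, the fingers measure 119 mm over their backs; the gripper's body (75 mm by 177 mm) begins 78 mm behind the grasp point.
Start: joints at [-1.278, 0.3, 1.521, -0, 1.321, -0.067], TCP at [193.641, -514.776, 404.646] pointing down, gripper open.
Joint ranges: [-3.03, 3.03], [-0.79, 2.21], [0.23, 2.52], [-1.04, 4.18], [0, 3.07], [-2.55, 2.55]. Speed limits (rad/s): [2.22, 2.22, 2.57, 3.14, 3.14, 3.14].

### API

Orientations are given as [roll, pitch, yaw] about the fixed x, y, z axes, in that order (R = Rz(yaw) Ry(pitch) Rx(roll)).
In Python, from cell import manip, optics, workorder gives the robot as it stands.
- The arm moves only by the tool step_arm, never from a script. Its argument "increments" is a list that holds one entry, the list of rows, each a list of 7 numbers: the turn, a rotation vector about the tool's x, y, z as a fraction of full scale, then the shift along the tool's x, y, z as a fraction of full scale, then the closure, from -1 (fully open) to 1 (shut). In form: [[[wx, wy, wz, tx, ty, tz, fingers], ...]]. A call has 1 to 5 rows; each row shifts and turns the commanded pose from where the row before left it, along the tool's axes as they then stand; what a row does not reach is not made up. Full scale, the value 1, is 40 mm for a shift and 45 degrees for a turn. A row lasts 1/10 s, in which the tool goes at most 50 mm and 8.59 degrees, less where a joint would pass 70% of its speed; a pose out of reach is approached as far as the arm can. A call with a number of a shift or a turn outside -1 to 1 is refused whole. A call with a gripper value outside its range is refused whole. The fingers move at their own pace and stop on an object; "newtons" is the grip in N (left out, the last holds). Time passes only in rows, so rows that do not move let the fingers close. It gives the time, the measured TCP pose, the force, the opening and the grip force at its end, in the units of the state.
- manip.read_state(): the state, without advancing time (a new reading comes with each control period).
- optics.camera(name): name is "side" or "top"; returns a dict with "frame" (400x640x3 uint8, red, green, blue), "range_z" (400x640 float32, mm along the optical axis (not along the pixel's ray), 0 where there is no reading), "mtx" (3x3 intrinsics, pixels), "cam_to_world" (4x4, takes a point from camera to world coordinates). Camera axes: x right, y down, z forward; pixel columns grow to the right and rows downward; lengths in mm; the calibration is good to about 2 mm. A picture is of the moment at which its call begins.
- workorder.sign_off(): hands the job in; it is judged then, once.
The state is a dict: "clock": time; "joints": joint angles; "qd": joint speeds; "effort": joint torques, N m; "eef_pos": TCP position; "eef_rot": TCP orientation; "wrist_force": force on the tool from outside, world axes, zero at the start; "moment": the same for the moment, N m; "finger_gap": finger opening in mm; "finger_force": force on a finger pad.
Only numpy, scipy, OpenCV 4.12 (cv2) and the standard library are available. Lean on these libraries where they do the work, as an engineer would, in place of code of your own. Each camera call takes 0.05 s, during which the arm holds its last target. There are 200 camera calls.

### The job

Set the carved panel up to dry on the grey board: stand the green-ended bearer lengthwise on the middle of the green band and the blue-ended bearer likewise on the blue band, with the red prop upright on the board midway between them. Then lay the panel, face up, across both bearers with its middle over the prop, and stand the steel weight on the middle of the panel. Set the panel and the weight down gently, never dropping them, let go of everything, and leave the glue bottle, the tin and the screwdriver where they are.

Things in the scene. Friction and masses are not known exactly. Their poses are not given: they have to be found in the camera images.
- bearer_green: Loose beech bearer, a bar 90 (x) x 34 (y) x 40 (z) mm, about 90 g, pale wood in the middle with green painted ends. Stands upright, 40 mm high, at every start. Origin: centre of its underside; x along its length, z up.
- bearer_blue: Loose beech bearer, a bar 90 (x) x 34 (y) x 40 (z) mm, about 90 g, pale wood in the middle with blue painted ends. Stands upright, 40 mm high, at every start. Origin: centre of its underside; x along its length, z up.
- prop: Loose red round wooden prop, an upright cylinder 44 mm in diameter and 40 mm high with a pale spot on top, about 50 g. Origin: centre of its underside, z up.
- panel: Loose carved dark wooden panel, 240 (x) x 56 (y) x 20 (z) mm, 140 to 260 g, with five pale rosettes in a row on its top. Lies flat on the bench at the start, on the robot's left or right. Origin: centre of its underside; x along its length, z up.
- weight: Loose dark steel weight with a brass knob, 0.39 to 0.72 kg. Upright: round body 52 mm in diameter up to 35 mm above its underside, thin neck (14 mm in diameter) from 35 to 45 mm, knob 26 mm in diameter from 45 to 70 mm (its top). Origin: centre of its underside, z up.
- band_green: Green band painted across the grey drying board (fixed, not in the way of anything), 116 (x) x 46 (y) mm. Origin: its centre, on the board's top face; x runs along the band, y towards or away from the blue band. The board is 130 mm (along the bands) x 300 mm and 12 mm thick, lying on the bench, so its top is at z = 12 mm; the two bands are parallel, 156 mm apart centre to centre, and each may be on either side.
- band_blue: Blue band painted across the grey drying board (fixed, not in the way of anything), 116 (x) x 46 (y) mm. Origin: its centre, on the board's top face; x runs along the band, y towards or away from the green band. The board is 130 mm (along the bands) x 300 mm and 12 mm thick, lying on the bench, so its top is at z = 12 mm; the two bands are parallel, 156 mm apart centre to centre, and each may be on either side.
- glue: Bystander: white glue bottle with yellow cap, 60 mm in diameter, 130 mm high, standing loose on the bench on the side where the panel is not. Origin: centre of its underside.
- tin: Bystander: low orange tin with a steel lid, 68 mm in diameter, 42 mm high, loose on the bench. Origin: centre of its underside.
- screwdriver: Bystander: red-handled screwdriver lying loose on the bench beyond the board, about 200 mm long. Origin: about the middle of its length, at its underside; x along it.
Mind the look-alikes: they are no part of the job. What is shaped like the bearer_green but purple is not meant.

How it is judged (in metres and radians):
At the end, for the whole second after the job is handed in: Upright on the board: bearers within 12 mm of their bands' centres and 0.17 rad of their direction, prop within 15 mm of midway; panel flat, face up on them, within 15 mm of the prop's centre, 0.15 rad of square; weight upright within 12 mm of the panel's centre; all at rest (horizontal distance between bearer_green and band_green below 0.012 m and angle between the x axis of bearer_green and the x axis of band_green, either way round below 0.17 rad and angle between each of bearer_green, bearer_blue, prop, panel, weight's own z axis and vertical below 0.05 rad and z of bearer_green in the frame of band_green between -0.004 and 0.005 m and horizontal distance between bearer_blue and band_blue below 0.012 m and angle between the x axis of bearer_blue and the x axis of band_blue, either way round below 0.17 rad and z of bearer_blue in the frame of band_blue between -0.004 and 0.005 m and x of prop in the frame of band_green between -0.015 and 0.015 m and horizontal distance between prop and band_green below 0.093 m and horizontal distance between prop and band_blue below 0.093 m and z of prop in the frame of band_green between -0.004 and 0.005 m and horizontal distance between panel and prop below 0.015 m and angle between the x axis of panel and the y axis of band_green, either way round below 0.15 rad and z of panel in the frame of prop between 0.035 and 0.045 m and horizontal distance between weight and panel below 0.012 m and z of weight in the frame of panel between 0.015 and 0.025 m and linear speed of each of bearer_green, bearer_blue, prop, panel, weight below 0.01 m/s and angular speed of each of bearer_green, bearer_blue, prop, panel, weight below 0.1 rad/s); the robot touches nothing.
It fails at once if the glue bottle is moved by more than 25 mm (distance of glue from where it was at the start of the episode above 0.025 m).
It fails at once if the orange tin is moved by more than 25 mm (distance of tin from where it was at the start of the episode above 0.025 m).
It fails at once if the screwdriver is moved by more than 25 mm (distance of screwdriver from where it was at the start of the episode above 0.025 m).
It fails at once if the panel is dropped (falls free of the fingers at over 0.5 m/s, a drop of about 13 mm or more) (contact force between the fingers and panel below 0.3 N and linear speed of panel above 0.5 m/s).
It fails at once if the weight is dropped (falls free of the fingers at over 0.5 m/s, a drop of about 13 mm or more) (contact force between the fingers and weight below 0.3 N and linear speed of weight above 0.5 m/s).
It also fails if it takes over 112 s, if anything falls off the work surface, if the arm or the gripper's body presses on something with over 40 N, if the wrist force passes 120 N, or if a joint passes its speed limit or range.

## Working session

There is one attempt and no reset: what is moved stays moved. The work goes in short steps, Python scripts to look and compute and a tool call to move; the robot and the scene stay as the last step left them, time stands still between calls to the robot, and variables do not carry over. Pictures are saved under pics/ and viewed, at most 14 in all, crops included, and the job is handed in when it is done.

Besides the shell and the picture viewer there is one more tool, called after ">>>" as name(argument=value, ...) on one line, values as JSON. step_arm: Moves the arm, as the interface text tells. Its arguments: {"type":"object","properties":{"increments":{"type":"array","items":{"type":"array","items":{"type":"array","items":{"type":"number"}}}},"newtons":{"type":"number"}},"required":["increments"]}

```bash
ls; mkdir -p pics
python3 - <<'E'
from cell import manip, optics
import cv2,numpy as np
print(manip.read_state())
for n in ("top","side"):
    c=optics.camera(n); cv2.imwrite(f"pics/{n}0.png",c["frame"][:,:,::-1]); np.savez(f"{n}0.npz",**c); print(n,c["mtx"].tolist(),c["cam_to_world"].round(3).tolist())
E
```

```text
pics
{'clock': 0.0, 'joints': array([-1.27761405e+00,  3.00477478e-01,  1.52156255e+00, -2.92251776e-05,
        1.32069249e+00, -6.66414791e-02]), 'qd': array([ 0.00122683,  0.00262477,  0.00015139, -0.00102142,  0.00123171,
       -0.00028922]), 'effort': array([-1.22246729e-03, -5.31799150e+01, -3.52727330e+01,  7.07541802e-02,
        2.44479912e-02, -3.73739942e-05]), 'eef_pos': array([ 193.62627951, -514.76123409,  404.09053725]), 'eef_rot': array([-3.14045343e+00, -4.76618521e-05,  3.59830979e-01]), 'wrist_force': array([-0.80695368, -0.6766355 ,  0.68160545]), 'moment': array([0.01120023, 0.06908569, 0.03657564]), 'finger_force': 0.0, 'finger_gap': 93.91898295532668}
top [[367.5504815350261, 0.0, 320.9182456174257], [0.0, 367.5504815350261, 196.86968071447762], [0.0, 0.0, 1.0]] [[0.0, -0.995, 0.105, 454.29], [-1.0, -0.001, -0.002, -15.844], [0.002, -0.105, -0.995, 1062.985], [0.0, 0.0, 0.0, 1.0]]
side [[450.976315933799, 0.0, 315.8425944197876], [0.0, 450.976315933799, 199.7021229435055], [0.0, 0.0, 1.0]] [[-0.855, -0.371, 0.362, 153.748], [-0.518, 0.617, -0.592, 633.338], [-0.004, -0.694, -0.72, 816.723], [0.0, 0.0, 0.0, 1.0]]
```

View pics/top0.png

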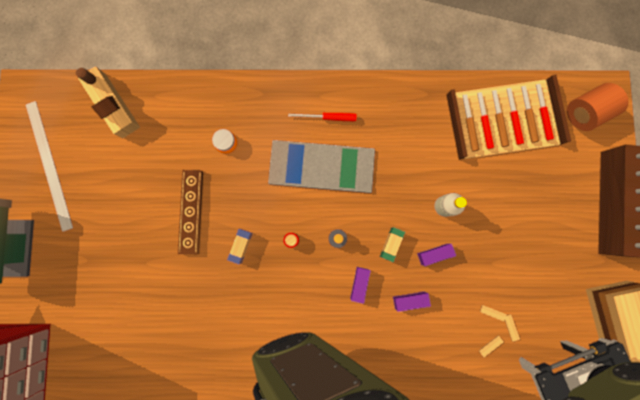

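View pics/side0.png

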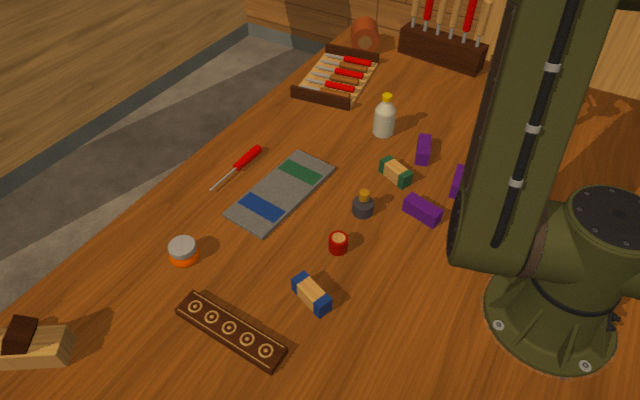

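Top view: blue bearer (240,246), green bearer (393,244), prop (291,240), weight (338,239), panel (191,212), blue band (295,164), green band (348,168), tin (224,140), glue (452,205), screwdriver (325,117). Look-alikes: the purple bars at (437,254), (361,285) and (411,301) could pass for the green bearer. I choose the one with green ends and a pale middle at (393,244), and check it in a crop.

```bash
cat > h.py <<'E'
import numpy as np, cv2
from cell import manip, optics
def cloud(c):
    z=c["range_z"].astype(float); v,u=np.mgrid[0:400,0:640]; K=c["mtx"]
    p=np.stack([(u-K[0,2])/K[0,0]*z,(v-K[1,2])/K[1,1]*z,z],-1)
    T=c["cam_to_world"]; return p@T[:3,:3].T+T[:3,3]
def rect(P,m):
    q=P[m][:,:2].astype(np.float32); (c,s,a)=cv2.minAreaRect(q)
    M=np.cov((q-q.mean(0)).T); w,V=np.linalg.eigh(M); ang=np.degrees(np.arctan2(V[1,1],V[0,1]))%180
    z=P[m][:,2]
    return f"n={m.sum()} mean={q.mean(0).round(1)} rect c={np.round(c,1)} s={np.round(s,1)} longaxis={ang:.1f} (rect {a:.1f}) z={np.median(z):.1f}"
def win(u,v,r):
    m=np.zeros((400,640),bool); m[v-r:v+r,u-r:u+r]=1; return m
E
python3 - <<'E'
from h import *
c=dict(np.load("top0.npz")); P=cloud(c); Z=P[...,2]
print("bench z",np.median(Z[210:225,300:330]),"board z",np.median(Z[160:170,315:330]))
for n,u,v,r,lo,hi in [("green",393,244,24,33,46),("blue",240,246,24,33,46),("prop",291,240,15,33,46),("weight",338,239,16,28,40),("knob",338,239,16,60,76),("panel",191,212,48,15,26),("tin",224,140,18,36,46),("glue",452,205,30,100,140)]:
    print(n,rect(P,win(u,v,r)&(Z>lo)&(Z<hi)))
f=c["frame"].astype(int);R,G,B=f[...,0],f[...,1],f[...,2]
print("bandB",rect(P,win(295,164,27)&(B>R+40)&(B>G+30)))
print("bandG",rect(P,win(348,168,27)&(G>R+30)&(G>B+20)))
bd=win(322,166,60)&(Z>6)&(Z<20)&(abs(P[...,0]-560)<200); 
n,l,s,ce=cv2.connectedComponentsWithStats(bd.astype(np.uint8)); print("board",rect(P,l==l[166,322]))
print("screwdriver",rect(P,win(325,117,38)&(abs(R-B)>-999)&(Z>5)&(Z<45)&(P[...,0]>640)))
im=c["frame"][185:320,170:480,::-1]; cv2.imwrite("pics/crop.png",cv2.resize(im,(775,338),interpolation=cv2.INTER_CUBIC))
E
```

```text
bench z 0.6151511808925534 board z 13.060231828069504
green n=421 mean=[ 431.6 -215. ] rect c=[ 431.7 -215.4] s=[35.1 90.6] longaxis=157.0 (rect 66.8) z=40.7
blue n=425 mean=[425.9 210.4] rect c=[426.4 210.8] s=[35.3 90.4] longaxis=161.2 (rect 70.8) z=40.6
prop n=195 mean=[443.5  67.4] rect c=[443.3  67.7] s=[41.2 41.2] longaxis=17.8 (rect 44.4) z=40.8
weight n=195 mean=[448.3 -62.5] rect c=[448.2 -63.2] s=[50.8 49.2] longaxis=122.1 (rect 45.0) z=35.4
knob n=74 mean=[447.7 -62.6] rect c=[447.6 -62.3] s=[24.4 21.4] longaxis=74.8 (rect 89.7) z=69.6
panel n=1680 mean=[522.  355.7] rect c=[523.5 356.8] s=[ 58.2 237.4] longaxis=179.0 (rect 89.0) z=20.8
tin n=332 mean=[726.5 262.3] rect c=[726.9 263.2] s=[58.4 58. ] longaxis=26.0 (rect 64.8) z=42.6
glue n=165 mean=[ 539.7 -369.1] rect c=[ 540.8 -370.4] s=[29.5 34.9] longaxis=179.5 (rect 86.8) z=128.6
bandB n=552 mean=[660.4  58. ] rect c=[582.5  43.2] s=[274.2  67.2] longaxis=0.0 (rect 11.0) z=13.8
bandG n=569 mean=[647.7 -96.2] rect c=[575.3 -78.1] s=[ 58.5 265.7] longaxis=171.8 (rect 75.2) z=13.6
board n=4557 mean=[655.8 -17.7] rect c=[657.  -17.5] s=[300.6 131.9] longaxis=85.1 (rect 85.4) z=13.1
screwdriver n=1256 mean=[739.9 -27. ] rect c=[801.5 -25.4] s=[230.5 219.5] longaxis=109.6 (rect 1.7) z=14.1
```

View pics/crop.png

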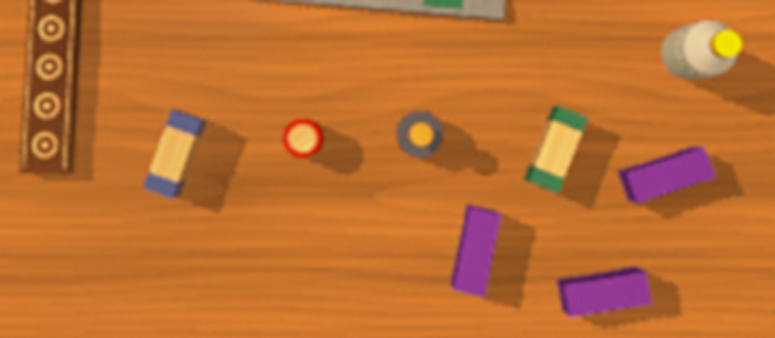

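The crop shows the green-ended bearer at (393,244), pale in the middle, with three plain purple look-alikes to its right and below. The blue bearer, prop, weight and panel are as listed.

Run:
```python
from h import *
c=dict(np.load("top0.npz")); P=cloud(c); Z=P[...,2]
f=c["frame"].astype(int);R,G,B=f[...,0],f[...,1],f[...,2]
bd=(abs(P[...,0]-656)<75)&(abs(P[...,1]+17)<160)&(Z<20)&(Z>6)
for n,m in(("B",bd&(B>R+30)&(B>G+20)),("G",bd&(G>R+25)&(G>B+15))): print(n,rect(P,m))
```

```text
B n=572 mean=[661.9  58.5] rect c=[662.   58.4] s=[ 43.1 113.4] longaxis=175.1 (rect 85.2) z=13.8
G n=576 mean=[649.  -96.7] rect c=[649.2 -96.5] s=[ 43.8 113.7] longaxis=175.2 (rect 84.8) z=13.6
```

>>> step_arm(increments=[[[0, 0, 0.19, -1, 0, 0, -0.28], [0, 0, 0.19, -1, 0, 0, -0.28], [0, 0, 0.19, -1, 0, 0, -0.28], [0, 0, 0.19, -1, 0, 0, -0.28], [0, 0, 0.19, -1, 0, 0, -0.28]]], newtons=30)

```text
clock: 0.6
eef_pos: [-3.2, -526.7, 404.2]
eef_rot: [-3.141, 0.0, -0.393]
wrist_force: [-1.0, -0.4, 0.1]
finger_gap: 60.9
finger_force: 0.0
```

```bash
cat > plan.py <<'E'
import numpy as np, math, json, sys
from cell import manip
def plan(wps):
    """wps: (x,y,z TCP mm, yaw deg, closure, step mm per row)"""
    s=manip.read_state(); p=np.array(s["eef_pos"]); y=s["eef_rot"][2]; rows=[]
    for x,yy,z,yaw,g,st in wps:
        t=np.array([x,yy,z]); dyaw=(math.radians(yaw)-y+math.pi)%(2*math.pi)-math.pi
        n=max(1,math.ceil(np.linalg.norm(t-p)/st-.01),math.ceil(abs(math.degrees(dyaw))/8.5-.05))
        d=(t-p)/n
        for i in range(n):
            a=y; c,sn=math.cos(a),math.sin(a)
            w=round(-math.degrees(dyaw)/n/45,3)
            tl=np.round(np.array([c*d[0]+sn*d[1],sn*d[0]-c*d[1],-d[2]])/40,3)
            rows.append([0,0,w]+tl.tolist()+[g])
            y-=math.radians(w*45); e=tl*40
            p=p+np.array([c*e[0]+sn*e[1],sn*e[0]-c*e[1],-e[2]])
            if i<n-1: d=(t-p)/(n-1-i)
    for i in range(0,len(rows),5): print(json.dumps([rows[i:i+5]]).replace(".0,",",").replace(" ",""))
plan(eval(sys.argv[1]))
E
python3 plan.py "[(431.6,-215,330,-23,-.28,39),(431.6,-215,203,-23,-.28,30)]"
```

```text
[[[0,0,0.001,0.504,-0.811,0.132,-0.28],[0,0,0.001,0.504,-0.812,0.132,-0.28],[0,0,0.001,0.503,-0.812,0.133,-0.28],[0,0,0.001,0.503,-0.812,0.132,-0.28],[0,0,0.001,0.502,-0.813,0.133,-0.28]]]
[[[0,0,0.001,0.501,-0.813,0.132,-0.28],[0,0,0.001,0.501,-0.814,0.133,-0.28],[0,0,0.001,0.5,-0.814,0.132,-0.28],[0,0,0.001,0.499,-0.814,0.133,-0.28],[0,0,0.001,0.499,-0.815,0.132,-0.28]]]
[[[0,0,0.001,0.498,-0.815,0.133,-0.28],[0,0,0.001,0.497,-0.816,0.132,-0.28],[0,0,0.001,0.497,-0.816,0.133,-0.28],[0,0,0.001,0.496,-0.817,0.132,-0.28],[0,0,-0.001,0,0,0.635,-0.28]]]
[[[0,0,-0.001,0,0,0.635,-0.28],[0,0,-0.001,0,0,0.635,-0.28],[0,0,-0.001,0,0,0.635,-0.28],[0,0,-0.001,0,0,0.635,-0.28]]]
```

>>> step_arm(increments=[[[0, 0, 0, 0.5, -0.81, 0.13, -0.28], [0, 0, 0, 0.5, -0.81, 0.13, -0.28], [0, 0, 0, 0.5, -0.81, 0.13, -0.28], [0, 0, 0, 0.5, -0.81, 0.13, -0.28], [0, 0, 0, 0.5, -0.81, 0.13, -0.28]]])

```text
clock: 1.1
eef_pos: [153.0, -413.3, 378.3]
eef_rot: [-3.141, 0.0, -0.387]
wrist_force: [-0.4, -0.4, -0.3]
finger_gap: 60.1
finger_force: 0.0
```

>>> step_arm(increments=[[[0, 0, 0, 0.5, -0.81, 0.13, -0.28], [0, 0, 0, 0.5, -0.81, 0.13, -0.28], [0, 0, 0, 0.5, -0.81, 0.13, -0.28], [0, 0, 0, 0.5, -0.81, 0.13, -0.28], [0, 0, 0, 0.5, -0.81, 0.13, -0.28]]])

```text
clock: 1.6
eef_pos: [306.8, -300.8, 352.4]
eef_rot: [-3.142, 0.0, -0.386]
wrist_force: [0.8, -1.0, 0.5]
finger_gap: 60.0
finger_force: 0.0
```

>>> step_arm(increments=[[[0, 0, 0.01, 0.5, -0.83, 0.13, -0.28], [0, 0, 0, 0.5, -0.83, 0.13, -0.28], [0, 0, 0, 0.5, -0.83, 0.13, -0.28], [0, 0, 0, 0.5, -0.83, 0.13, -0.28], [0, 0, 0, 0, 0, 0, -0.28]]])

```text
clock: 2.1
eef_pos: [432.6, -207.6, 330.9]
eef_rot: [-3.141, 0.001, -0.391]
wrist_force: [-0.8, -0.1, 1.2]
finger_gap: 60.0
finger_force: 0.0
```

```bash
python3 plan.py "[(431.6,-215,203,-23,-.28,30)]"
```

```text
[[[0,0,0.003,0.009,0.036,0.64,-0.28],[0,0,0.003,0.01,0.036,0.639,-0.28],[0,0,0.003,0.01,0.036,0.64,-0.28],[0,0,0.003,0.009,0.036,0.639,-0.28],[0,0,0.003,0.01,0.036,0.64,-0.28]]]
```

>>> step_arm(increments=[[[0, 0, 0.015, 0.05, 0.18, 0.6, -0.28], [0, 0, 0, 0, 0, 0.6, -0.28], [0, 0, 0, 0, 0, 0.6, -0.28], [0, 0, 0, 0, 0, 0.3, -0.28], [0, 0, 0, 0, 0, 0, -0.28]]])

```text
clock: 2.6
eef_pos: [429.1, -217.4, 246.7]
eef_rot: [-3.141, 0.003, -0.406]
wrist_force: [0.2, -0.1, 0.9]
finger_gap: 59.8
finger_force: 0.0
```

```bash
python3 - <<'E'
from h import *
for n in("side","top"):
    c=optics.camera(n); 
    if n=="side": cv2.imwrite("pics/s1.png",cv2.resize(c["frame"][110:260,300:500,::-1],(800,600),interpolation=cv2.INTER_CUBIC))
E
python3 plan.py "[(431.6,-215,203,-23,-.28,30)]"
```

```text
[[[0,0,-0.003,0.01,-0.039,0.57,-0.28],[0,0,-0.003,0.01,-0.039,0.57,-0.28]]]
```

View pics/s1.png

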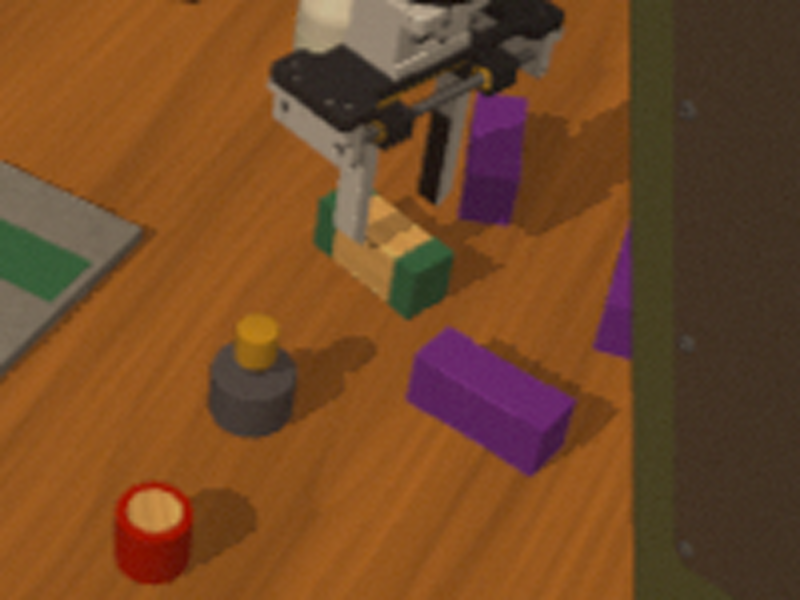

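Fingers straddle the green bearer at crop (390,240); purple bar behind the far finger at (490,160) is clear. Descend and grip.

>>> step_arm(increments=[[[0, 0, 0, 0.02, -0.07, 0.55, -0.28], [0, 0, 0, 0, 0, 0.55, -0.28], [0, 0, 0, 0, 0, 0, -0.28], [0, 0, 0, 0, 0, 0, 0.6], [0, 0, 0, 0, 0, 0, 0.6]]])

```text
clock: 3.2
eef_pos: [431.7, -215.3, 205.4]
eef_rot: [3.141, -0.002, -0.406]
wrist_force: [0.3, 0.4, 1.1]
finger_gap: 47.6
finger_force: 0.0
```

>>> step_arm(increments=[[[0, 0, 0, 0, 0, 0, 0.6], [0, 0, 0, 0, 0, 0, 0.6], [0, 0, 0, 0, 0, 0, 0.6], [0, 0, 0, 0, 0, 0, 0.6]]])

```text
clock: 3.6
eef_pos: [431.6, -215.2, 204.7]
eef_rot: [3.141, -0.001, -0.406]
wrist_force: [-1.7, -0.1, 8.0]
finger_gap: 33.9
finger_force: 30.0
```

```bash
python3 plan.py "[(431.6,-215,260,-23,.6,35),(649,-96.6,260,-4.8,.6,38),(649,-96.6,217,-4.8,.6,22)]"
```

```text
[[[0,0,-0.003,-0.001,-0.002,-0.691,0.6],[0,0,-0.003,-0,-0.002,-0.691,0.6],[0,0,-0.058,0.55,-0.693,0,0.6],[0,0,-0.058,0.58,-0.667,0,0.6],[0,0,-0.058,0.61,-0.64,0,0.6]]]
[[[0,0,-0.058,0.639,-0.611,0,0.6],[0,0,-0.058,0.666,-0.581,0,0.6],[0,0,-0.058,0.692,-0.551,0,0.6],[0,0,-0.058,0.716,-0.518,0,0.6],[0,0,0.001,-0,-0,0.538,0.6]]]
[[[0,0,0.001,-0,-0,0.537,0.6]]]
```

>>> step_arm(increments=[[[0, 0, 0, 0, 0, -0.69, 0.6], [0, 0, 0, 0, 0, -0.69, 0.6], [0, 0, -0.06, 0.55, -0.69, 0, 0.6], [0, 0, -0.06, 0.58, -0.67, 0, 0.6], [0, 0, -0.06, 0.61, -0.64, 0, 0.6]]])

```text
clock: 4.1
eef_pos: [525.7, -163.9, 259.6]
eef_rot: [3.142, -0.001, -0.263]
wrist_force: [-0.6, -0.9, -1.1]
finger_gap: 33.8
finger_force: 30.0
```

>>> step_arm(increments=[[[0, 0, -0.06, 0.64, -0.61, 0, 0.6], [0, 0, -0.06, 0.67, -0.58, 0, 0.6], [0, 0, -0.06, 0.69, -0.55, 0, 0.6], [0, 0, -0.05, 0.72, -0.52, 0, 0.6], [0, 0, 0, 0, 0, 0, 0.6]]])

```text
clock: 4.6
eef_pos: [651.1, -94.4, 258.8]
eef_rot: [-3.141, -0.001, -0.08]
wrist_force: [-1.4, -0.9, -1.3]
finger_gap: 34.1
finger_force: 30.0
```

>>> step_arm(increments=[[[0, 0, 0, 0, 0, 0, 0.6], [0, 0, 0, 0, 0, 0, 0.6]]])

```text
clock: 4.8
eef_pos: [648.4, -97.2, 259.0]
eef_rot: [-3.142, 0.001, -0.085]
wrist_force: [0.0, -0.8, -1.0]
finger_gap: 33.6
finger_force: 30.0
```

```bash
python3 - <<'E'
from h import *
c=optics.camera("top"); cv2.imwrite("pics/t2.png",cv2.resize(c["frame"][100:260,180:420,::-1],(750,500),interpolation=cv2.INTER_CUBIC))
E
python3 plan.py "[(649,-96.6,217,-4.8,.6,22)]"
```

```text
[[[0,0,-0.001,0.006,-0.01,0.527,0.6],[0,0,-0.001,0.007,-0.009,0.527,0.6]]]
```

View pics/t2.png

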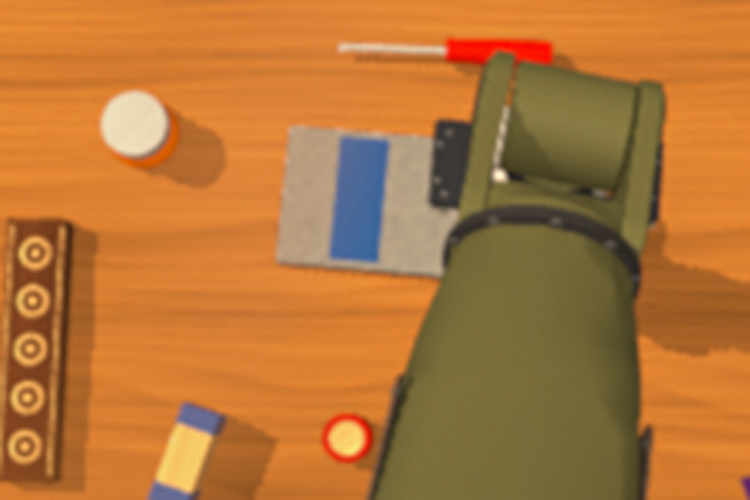

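The arm hides the green band; the blue band is at crop (360,200). Lower and release on the measured pose.

>>> step_arm(increments=[[[0, 0, 0, 0.01, -0.01, 0.52, 0.6], [0, 0, 0, 0, 0, 0.4, 0.6], [0, 0, 0, 0, 0, 0.11, 0.6], [0, 0, 0, 0, 0, 0, 0.6], [0, 0, 0, 0, 0, 0, 0.6]]])

```text
clock: 5.35
eef_pos: [649.4, -96.6, 218.0]
eef_rot: [-3.142, -0.0, -0.084]
wrist_force: [-0.1, -0.1, -1.9]
finger_gap: 33.8
finger_force: 30.0
```

>>> step_arm(increments=[[[0, 0, 0, 0, 0, 0.02, 0.6], [0, 0, 0, 0, 0, 0, -0.06], [0, 0, 0, 0, 0, 0, -0.06], [0, 0, 0, 0, 0, 0, -0.06], [0, 0, 0, 0, 0, 0, -0.06]]])

```text
clock: 5.85
eef_pos: [649.5, -96.3, 217.1]
eef_rot: [3.142, -0.0, -0.084]
wrist_force: [0.1, -0.3, -0.0]
finger_gap: 49.5
finger_force: 0.0
```

>>> step_arm(increments=[[[0, 0, 0, 0, 0, -0.5, -0.06], [0, 0, 0, 0, 0, -0.5, -0.06], [0, 0, 0, 0, 0, -0.9, -0.06], [0, 0, 0, 0, 0, -0.9, -0.06], [0, 0, 0, 0, 0, 0, -0.06]]])

```text
clock: 6.35
eef_pos: [649.9, -96.4, 334.7]
eef_rot: [3.141, -0.008, -0.084]
wrist_force: [0.0, 0.1, -0.0]
finger_gap: 49.8
finger_force: 0.0
```

```bash
python3 plan.py "[(426.2,210.5,290,-18.8,-.28,39),(426.2,210.5,205,-18.8,-.28,30)]"
```

```text
[[[0,0,0.031,-0.622,-0.718,0.112,-0.28],[0,0,0.031,-0.639,-0.702,0.112,-0.28],[0,0,0.031,-0.656,-0.687,0.112,-0.28],[0,0,0.031,-0.672,-0.67,0.112,-0.28],[0,0,0.031,-0.688,-0.654,0.112,-0.28]]]
[[[0,0,0.031,-0.704,-0.637,0.112,-0.28],[0,0,0.031,-0.719,-0.62,0.112,-0.28],[0,0,0.031,-0.734,-0.602,0.111,-0.28],[0,0,0.031,-0.749,-0.584,0.112,-0.28],[0,0,0.031,-0.762,-0.565,0.111,-0.28]]]
[[[0,0,0,-0,0,0.708,-0.28],[0,0,0,-0,0,0.709,-0.28],[0,0,0,-0,0,0.708,-0.28]]]
```

>>> step_arm(increments=[[[0, 0, 0.03, -0.62, -0.72, 0.11, -0.28], [0, 0, 0.03, -0.64, -0.7, 0.11, -0.28], [0, 0, 0.03, -0.66, -0.69, 0.11, -0.28], [0, 0, 0.03, -0.67, -0.67, 0.11, -0.28], [0, 0, 0.03, -0.69, -0.65, 0.11, -0.28]]])

```text
clock: 6.85
eef_pos: [536.0, 58.0, 306.3]
eef_rot: [3.141, 0.0, -0.203]
wrist_force: [-0.3, 0.0, 0.5]
finger_gap: 59.9
finger_force: 0.0
```

>>> step_arm(increments=[[[0, 0, 0.03, -0.7, -0.64, 0.11, -0.28], [0, 0, 0.03, -0.72, -0.62, 0.11, -0.28], [0, 0, 0.03, -0.73, -0.6, 0.11, -0.28], [0, 0, 0.03, -0.75, -0.58, 0.11, -0.28], [0, 0, 0.04, -0.76, -0.57, 0.11, -0.28]]])

```text
clock: 7.35
eef_pos: [423.7, 210.7, 284.5]
eef_rot: [3.141, 0.0, -0.329]
wrist_force: [0.5, -0.4, 0.2]
finger_gap: 59.9
finger_force: 0.0
```

>>> step_arm(increments=[[[0, 0, 0, 0, 0, 0, -0.28], [0, 0, 0, 0, 0, 0, -0.28], [0, 0, 0, 0, 0, 0, -0.28]]])

```text
clock: 7.65
eef_pos: [425.4, 209.3, 285.0]
eef_rot: [-3.142, -0.0, -0.328]
wrist_force: [0.4, 0.5, 0.1]
finger_gap: 60.1
finger_force: 0.0
```

```bash
python3 - <<'E'
from h import *
c=optics.camera("top"); P=cloud(c);Z=P[...,2]
near=lambda x,y,r:np.hypot(P[...,0]-x,P[...,1]-y)<r
print("green",rect(P,near(649,-96,60)&(Z>45)&(Z<60)))
E
python3 plan.py "[(426.2,210.5,205,-18.8,-.28,30)]"
```

```text
green n=402 mean=[649.2 -95.4] rect c=[649.8 -95.7] s=[34.4 91.4] longaxis=175.2 (rect 85.0) z=52.9
[[[0,0,-0,0.002,-0.013,0.667,-0.28],[0,0,-0,0.002,-0.013,0.666,-0.28],[0,0,-0,0.002,-0.013,0.667,-0.28]]]
```

>>> step_arm(increments=[[[0, 0, 0, 0.01, -0.03, 0.8, -0.28], [0, 0, 0, 0, 0, 0.8, -0.28], [0, 0, 0, 0, 0, 0.4, -0.28], [0, 0, 0, 0, 0, 0, -0.28], [0, 0, 0, 0, 0, 0, 0.6]]])

```text
clock: 8.2
eef_pos: [426.3, 210.3, 205.5]
eef_rot: [-3.141, -0.0, -0.328]
wrist_force: [0.1, 0.2, 1.2]
finger_gap: 55.1
finger_force: 0.0
```

>>> step_arm(increments=[[[0, 0, 0, 0, 0, 0, 0.6], [0, 0, 0, 0, 0, 0, 0.6], [0, 0, 0, 0, 0, 0, 0.6], [0, 0, 0, 0, 0, 0, 0.6], [0, 0, 0, 0, 0, 0, 0.6]]])

```text
clock: 8.7
eef_pos: [425.9, 210.8, 205.8]
eef_rot: [-3.141, -0.001, -0.327]
wrist_force: [-0.1, -2.6, 7.7]
finger_gap: 33.7
finger_force: 30.0
```

```bash
python3 plan.py "[(426.2,210.5,260,-18.8,.6,35),(662,59,260,-4.8,.6,38),(662,59,217,-4.8,.6,22)]"
```

```text
[[[0,0,0,0.004,0.002,-0.677,0.6],[0,0,0,0.005,0.003,-0.677,0.6],[0,0,-0.039,0.85,0.211,-0,0.6],[0,0,-0.039,0.843,0.237,-0,0.6],[0,0,-0.039,0.835,0.263,-0,0.6]]]
[[[0,0,-0.039,0.827,0.289,-0,0.6],[0,0,-0.039,0.818,0.314,-0,0.6],[0,0,-0.039,0.808,0.338,-0,0.6],[0,0,-0.039,0.797,0.363,-0,0.6],[0,0,-0.039,0.786,0.388,-0,0.6]]]
[[[0,0,0.001,-0,-0,0.537,0.6],[0,0,0.001,-0,-0.001,0.538,0.6]]]
```

>>> step_arm(increments=[[[0, 0, 0, 0, 0, -0.68, 0.6], [0, 0, 0, 0, 0, -0.68, 0.6], [0, 0, -0.04, 0.85, 0.21, 0, 0.6], [0, 0, -0.04, 0.84, 0.24, 0, 0.6], [0, 0, -0.04, 0.84, 0.26, 0, 0.6]]])

```text
clock: 9.2
eef_pos: [515.1, 153.4, 260.0]
eef_rot: [-3.141, -0.001, -0.231]
wrist_force: [0.5, -0.3, -1.4]
finger_gap: 33.9
finger_force: 30.0
```

>>> step_arm(increments=[[[0, 0, -0.04, 0.83, 0.29, 0, 0.6], [0, 0, -0.04, 0.82, 0.31, 0, 0.6], [0, 0, -0.04, 0.81, 0.34, 0, 0.6], [0, 0, -0.04, 0.8, 0.36, 0, 0.6], [0, 0, -0.03, 0.79, 0.39, 0, 0.6]]])

```text
clock: 9.7
eef_pos: [663.6, 59.0, 259.5]
eef_rot: [-3.142, 0.0, -0.083]
wrist_force: [0.0, -0.5, -1.0]
finger_gap: 33.8
finger_force: 30.0
```

>>> step_arm(increments=[[[0, 0, 0, 0, 0, 0.4, 0.6], [0, 0, 0, 0, 0, 0, 0.6], [0, 0, 0, 0, 0, 0, 0.6], [0, 0, 0, 0, 0, 0, 0.6]]])

```text
clock: 10.1
eef_pos: [662.2, 60.7, 244.1]
eef_rot: [-3.142, -0.0, -0.083]
wrist_force: [0.5, -0.2, -1.0]
finger_gap: 34.1
finger_force: 30.0
```

```bash
python3 plan.py "[(662,59,218,-4.8,.6,50)]"
```

```text
[[[0,0,0.001,-0.001,0.042,0.653,0.6]]]
```

>>> step_arm(increments=[[[0, 0, 0, 0, 0.03, 0.4, 0.6], [0, 0, 0, 0, 0, 0.22, 0.6], [0, 0, 0, 0, 0, 0.05, 0.6], [0, 0, 0, 0, 0, 0, 0.6], [0, 0, 0, 0, 0, 0, 0.6]]])

```text
clock: 10.6
eef_pos: [662.3, 58.9, 216.8]
eef_rot: [3.142, 0.0, -0.084]
wrist_force: [-5.2, 0.3, 10.4]
finger_gap: 33.5
finger_force: 30.0
```

>>> step_arm(increments=[[[0, 0, 0, 0, 0, 0, -0.06], [0, 0, 0, 0, 0, 0, -0.06], [0, 0, 0, 0, 0, 0, -0.06], [0, 0, 0, 0, 0, 0, -0.06]]])

```text
clock: 11.0
eef_pos: [662.4, 58.7, 216.3]
eef_rot: [3.142, 0.0, -0.084]
wrist_force: [-0.5, -0.0, -0.4]
finger_gap: 49.7
finger_force: 0.0
```

>>> step_arm(increments=[[[0, 0, 0, 0, 0, -0.5, -0.06], [0, 0, 0, 0, 0, -0.5, -0.06], [0, 0, 0, 0, 0, -0.9, -0.06], [0, 0, 0, 0, 0, -0.5, -0.4], [0, 0, 0, 0, 0, 0, -0.4]]])

```text
clock: 11.5
eef_pos: [662.8, 58.8, 315.9]
eef_rot: [-3.141, -0.005, -0.084]
wrist_force: [0.5, -0.1, 0.5]
finger_gap: 62.6
finger_force: 0.0
```

```bash
python3 plan.py "[(443.5,67.5,300,-4.8,-.4,39),(443.5,67.5,205,-4.8,-.4,35)]"
```

```text
[[[0,0,-0,-0.913,0.04,0.066,-0.4],[0,0,-0,-0.914,0.04,0.066,-0.4],[0,0,-0,-0.913,0.041,0.066,-0.4],[0,0,-0,-0.914,0.04,0.066,-0.4],[0,0,-0,-0.913,0.041,0.067,-0.4]]]
[[[0,0,-0,-0.914,0.04,0.066,-0.4],[0,0,-0,0,0,0.792,-0.4],[0,0,-0,0,0,0.792,-0.4],[0,0,-0,0,0,0.791,-0.4]]]
```

>>> step_arm(increments=[[[0, 0, 0, -0.91, 0.04, 0.07, -0.4], [0, 0, 0, -0.91, 0.04, 0.07, -0.4], [0, 0, 0, -0.91, 0.04, 0.07, -0.4], [0, 0, 0, -0.92, 0.04, 0.07, -0.4], [0, 0, 0, -0.92, 0.04, 0.07, -0.4]]])

```text
clock: 12.0
eef_pos: [477.8, 66.1, 297.3]
eef_rot: [3.141, 0.002, -0.084]
wrist_force: [0.4, 0.1, 0.2]
finger_gap: 65.6
finger_force: 0.0
```

>>> step_arm(increments=[[[0, 0, 0, -0.91, 0.04, 0.07, -0.4], [0, 0, 0, 0, 0, 0.8, -0.4], [0, 0, 0, 0, 0, 0, -0.4], [0, 0, 0, 0, 0, 0, -0.4], [0, 0, 0, 0, 0, 0, -0.4]]])

```text
clock: 12.5
eef_pos: [443.9, 67.5, 264.3]
eef_rot: [-3.142, -0.0, -0.084]
wrist_force: [0.6, -0.1, 0.2]
finger_gap: 65.7
finger_force: 0.0
```

```bash
python3 - <<'E'
from h import *
c=optics.camera("top"); P=cloud(c);Z=P[...,2]
near=lambda x,y,r:np.hypot(P[...,0]-x,P[...,1]-y)<r
for n,x,y in(("green",649,-96),("blue",662,59)): print(n,rect(P,near(x,y,60)&(Z>45)&(Z<60)))
E
python3 plan.py "[(443.5,67.5,205,-4.8,-.4,35)]"
```

```text
green n=404 mean=[649.1 -95.4] rect c=[649.6 -95.8] s=[34.4 90.9] longaxis=175.0 (rect 85.3) z=52.8
blue n=403 mean=[661.3  59.5] rect c=[662.   59.8] s=[34.6 90.9] longaxis=175.3 (rect 85.5) z=52.9
[[[0,0,-0,-0.005,0,0.742,-0.4],[0,0,-0,-0.004,0.001,0.743,-0.4]]]
```

>>> step_arm(increments=[[[0, 0, 0, 0, 0, 0.8, -0.4], [0, 0, 0, 0, 0, 0.68, -0.4], [0, 0, 0, 0, 0, 0, -0.4], [0, 0, 0, 0, 0, 0, 0.6], [0, 0, 0, 0, 0, 0, 0.6]]])

```text
clock: 13.05
eef_pos: [443.8, 67.6, 206.1]
eef_rot: [-3.141, -0.002, -0.084]
wrist_force: [0.5, -0.0, 0.6]
finger_gap: 53.2
finger_force: 0.0
```

>>> step_arm(increments=[[[0, 0, 0, 0, 0, 0, 0.6], [0, 0, 0, 0, 0, 0, 0.6], [0, 0, 0, 0, 0, 0, 0.6], [0, 0, 0, 0, 0, 0, 0.6]]])

```text
clock: 13.45
eef_pos: [443.6, 67.6, 205.8]
eef_rot: [-3.141, -0.002, -0.084]
wrist_force: [-0.2, -0.8, 8.6]
finger_gap: 43.8
finger_force: 30.0
```

```bash
python3 plan.py "[(443.5,67.5,300,-4.8,.6,38),(655.5,-18.5,300,-4.8,.6,39),(655.5,-18.5,217,-4.8,.6,30)]"
```

```text
[[[0,0,-0,-0.001,0.001,-0.785,0.6],[0,0,-0,-0.001,0,-0.785,0.6],[0,0,-0,-0.001,0.001,-0.784,0.6],[0,0,-0,0.91,0.283,-0,0.6],[0,0,-0,0.91,0.283,-0,0.6]]]
[[[0,0,-0,0.91,0.283,-0,0.6],[0,0,-0,0.911,0.283,-0,0.6],[0,0,-0,0.91,0.283,-0,0.6],[0,0,-0,0.911,0.283,-0,0.6],[0,0,-0,-0,0,0.692,0.6]]]
[[[0,0,-0,-0,0,0.691,0.6],[0,0,-0,-0,0,0.692,0.6]]]
```

>>> step_arm(increments=[[[0, 0, 0, 0, 0, -0.78, 0.6], [0, 0, 0, 0, 0, -0.78, 0.6], [0, 0, 0, 0, 0, -0.78, 0.6], [0, 0, 0, 0.91, 0.28, 0, 0.6], [0, 0, 0, 0.91, 0.28, 0, 0.6]]])

```text
clock: 13.95
eef_pos: [514.7, 38.9, 300.5]
eef_rot: [-3.141, -0.004, -0.083]
wrist_force: [-0.8, 0.3, -0.7]
finger_gap: 43.6
finger_force: 30.0
```

>>> step_arm(increments=[[[0, 0, 0, 0.91, 0.28, 0, 0.6], [0, 0, 0, 0.91, 0.29, 0, 0.6], [0, 0, 0, 0.91, 0.29, 0, 0.6], [0, 0, 0, 0.91, 0.28, 0, 0.6], [0, 0, 0, 0, 0, 0, 0.6]]])

```text
clock: 14.45
eef_pos: [657.4, -20.2, 297.8]
eef_rot: [3.141, -0.001, -0.086]
wrist_force: [-0.3, 0.3, -0.4]
finger_gap: 43.7
finger_force: 30.0
```

>>> step_arm(increments=[[[0, 0, 0, 0, 0, 0, 0.6], [0, 0, 0, 0, 0, 0, 0.6], [0, 0, 0, 0, 0, 0, 0.6]]])

```text
clock: 14.75
eef_pos: [654.6, -18.0, 298.9]
eef_rot: [-3.142, -0.0, -0.083]
wrist_force: [-0.0, 0.3, -1.0]
finger_gap: 43.8
finger_force: 30.0
```

```bash
python3 plan.py "[(655.5,-18.5,217.5,-4.8,.6,30)]"
```

```text
[[[0,0,0,0.008,0.003,0.678,0.6],[0,0,0,0.008,0.003,0.678,0.6],[0,0,0,0.008,0.004,0.678,0.6]]]
```

Place the prop, release (gap about 54 mm), rise.

>>> step_arm(increments=[[[0, 0, 0, 0.02, 0.01, 0.8, 0.6], [0, 0, 0, 0, 0, 0.8, 0.6], [0, 0, 0, 0, 0, 0.35, 0.6], [0, 0, 0, 0, 0, 0.1, 0.6], [0, 0, 0, 0, 0, 0, 0.6]]])

```text
clock: 15.25
eef_pos: [655.9, -18.7, 217.2]
eef_rot: [-3.142, -0.0, -0.084]
wrist_force: [0.2, -0.3, -1.0]
finger_gap: 43.4
finger_force: 30.0
```

>>> step_arm(increments=[[[0, 0, 0, 0, 0, 0, 0.6], [0, 0, 0, 0, 0, 0, -0.15], [0, 0, 0, 0, 0, 0, -0.15], [0, 0, 0, 0, 0, 0, -0.15], [0, 0, 0, 0, 0, 0, -0.15]]])

```text
clock: 15.75
eef_pos: [656.0, -19.0, 216.4]
eef_rot: [-3.142, -0.0, -0.084]
wrist_force: [-0.2, 0.7, 0.0]
finger_gap: 53.9
finger_force: 0.0
```

>>> step_arm(increments=[[[0, 0, 0, 0, 0, -0.5, -0.15], [0, 0, 0, 0, 0, -0.5, -0.15], [0, 0, 0, 0, 0, -0.9, -0.15], [0, 0, 0, 0, 0, -0.9, -0.7], [0, 0, 0, 0, 0, 0, -0.7]]])

```text
clock: 16.25
eef_pos: [656.4, -19.0, 333.9]
eef_rot: [-3.142, -0.008, -0.084]
wrist_force: [-0.8, 0.5, 0.4]
finger_gap: 66.3
finger_force: 0.0
```

```bash
python3 plan.py "[(523.5,356.5,300,-1,-.7,39)]"
```

```text
[[[0,0,-0.008,-0.372,-0.825,0.077,-0.7],[0,0,-0.008,-0.367,-0.827,0.077,-0.7],[0,0,-0.008,-0.362,-0.83,0.077,-0.7],[0,0,-0.008,-0.357,-0.832,0.077,-0.7],[0,0,-0.008,-0.352,-0.834,0.077,-0.7]]]
[[[0,0,-0.008,-0.346,-0.836,0.077,-0.7],[0,0,-0.008,-0.341,-0.839,0.077,-0.7],[0,0,-0.008,-0.336,-0.841,0.077,-0.7],[0,0,-0.008,-0.331,-0.843,0.077,-0.7],[0,0,-0.008,-0.325,-0.845,0.077,-0.7]]]
[[[0,0,-0.008,-0.32,-0.846,0.077,-0.7]]]
```

>>> step_arm(increments=[[[0, 0, -0.01, -0.37, -0.83, 0.08, -0.7], [0, 0, -0.01, -0.37, -0.83, 0.08, -0.7], [0, 0, -0.01, -0.36, -0.83, 0.08, -0.7], [0, 0, -0.01, -0.36, -0.83, 0.08, -0.7], [0, 0, -0.01, -0.35, -0.83, 0.08, -0.7]]])

```text
clock: 16.75
eef_pos: [594.3, 152.8, 311.5]
eef_rot: [3.141, 0.001, -0.044]
wrist_force: [1.1, -0.1, -0.1]
finger_gap: 79.6
finger_force: 0.0
```

>>> step_arm(increments=[[[0, 0, -0.01, -0.35, -0.84, 0.08, -0.7], [0, 0, -0.01, -0.34, -0.84, 0.08, -0.7], [0, 0, -0.01, -0.34, -0.84, 0.08, -0.7], [0, 0, 0, -0.33, -0.84, 0.08, -0.7], [0, 0, 0, -0.33, -0.84, 0.08, -0.7]]])

```text
clock: 17.25
eef_pos: [531.8, 322.8, 295.5]
eef_rot: [3.141, 0.001, -0.021]
wrist_force: [0.4, 0.2, 0.0]
finger_gap: 80.3
finger_force: 0.0
```

>>> step_arm(increments=[[[0, 0, 0, -0.32, -0.84, 0.08, -0.7], [0, 0, 0, 0, 0, 0.6, -0.7], [0, 0, 0, 0, 0, 0, -0.7], [0, 0, 0, 0, 0, 0, -0.7], [0, 0, 0, 0, 0, 0, -0.7]]])

```text
clock: 17.75
eef_pos: [521.0, 354.8, 269.9]
eef_rot: [-3.141, -0.001, -0.022]
wrist_force: [0.0, 0.2, -0.3]
finger_gap: 80.2
finger_force: 0.0
```

```bash
python3 - <<'E'
from h import *
c=optics.camera("top"); P=cloud(c);Z=P[...,2]
near=lambda x,y,r:np.hypot(P[...,0]-x,P[...,1]-y)<r
for n,x,y,r in(("green",649,-96,55),("blue",662,59,55),("prop",655.5,-19,35)): print(n,rect(P,near(x,y,r)&(Z>45)&(Z<60)))
# panel ends seen from side camera
c=optics.camera("side"); P=cloud(c);Z=P[...,2]
m=(abs(P[...,0]-523)<135)&(abs(P[...,1]-356)<40)&(Z>14)&(Z<26); print("panel side",rect(P,m), np.percentile(P[m][:,0],[.5,99.5]))
cv2.imwrite("pics/s3.png",cv2.resize(c["frame"][200:400,120:387,::-1],(800,600),interpolation=cv2.INTER_CUBIC))
E
python3 plan.py "[(523.5,356.5,202,-1,-.7,39)]"
```

```text
green n=401 mean=[649.3 -95.4] rect c=[650.  -95.7] s=[34.5 91.1] longaxis=175.2 (rect 85.1) z=52.6
blue n=403 mean=[661.1  59.6] rect c=[662.3  59.8] s=[34.4 91.5] longaxis=175.2 (rect 85.4) z=52.9
prop n=187 mean=[654.8 -17.9] rect c=[655.  -17.9] s=[39.1 41.7] longaxis=9.7 (rect 90.0) z=52.9
panel side n=2355 mean=[479.3 357.7] rect c=[500.5 357.1] s=[ 57.2 196.3] longaxis=176.0 (rect 88.9) z=19.1 [402.9342754  575.66858997]
[[[0,0,-0.003,0.031,-0.021,0.85,-0.7],[0,0,-0.003,0.032,-0.02,0.85,-0.7]]]
```

View pics/s3.png

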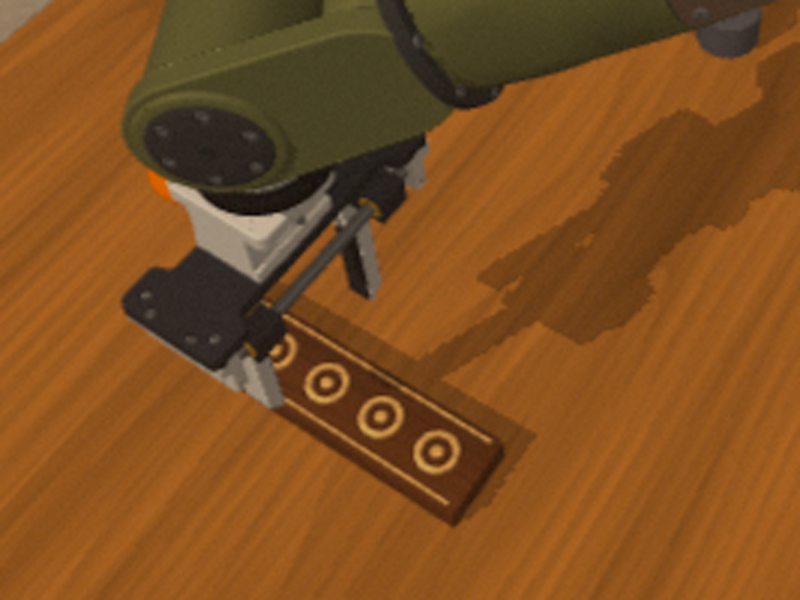

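Fingers at crop (265,385) and (365,265) straddle the panel near its middle rosette; the near end is at (450,500), which fits a centre of about x = 523.

>>> step_arm(increments=[[[0, 0, 0, 0.05, -0.04, 0.8, -0.7], [0, 0, 0, 0, 0, 0.6, -0.7], [0, 0, 0, 0, 0, 0.28, -0.7], [0, 0, 0, 0, 0, 0, -0.7], [0, 0, 0, 0, 0, 0, 0.6]]], newtons=45)

```text
clock: 18.35
eef_pos: [522.9, 357.0, 202.9]
eef_rot: [-3.141, -0.001, -0.021]
wrist_force: [0.0, -0.2, 0.4]
finger_gap: 75.1
finger_force: 0.0
```

>>> step_arm(increments=[[[0, 0, 0, 0, 0, 0, 0.6], [0, 0, 0, 0, 0, 0, 0.6], [0, 0, 0, 0, 0, 0, 0.6], [0, 0, 0, 0, 0, 0, 0.6], [0, 0, 0, 0, 0, 0, 0.6]]])

```text
clock: 18.85
eef_pos: [522.7, 357.0, 202.6]
eef_rot: [-3.141, -0.001, -0.021]
wrist_force: [-1.5, -1.3, 6.4]
finger_gap: 55.5
finger_force: 45.0
```

```bash
python3 plan.py "[(523.5,356.5,320,-1,.6,30),(654.5,-18.5,320,84.9,.6,30)]"
```

```text
[[[0,0,-0.001,0.005,0.003,-0.734,0.6],[0,0,-0.001,0.005,0.003,-0.733,0.6],[0,0,-0.001,0.005,0.003,-0.734,0.6],[0,0,-0.001,0.005,0.002,-0.733,0.6],[0,0,-0.136,0.246,0.665,-0,0.6]]]
[[[0,0,-0.136,0.174,0.688,-0,0.6],[0,0,-0.136,0.099,0.702,-0,0.6],[0,0,-0.136,0.024,0.709,-0,0.6],[0,0,-0.136,-0.052,0.707,-0,0.6],[0,0,-0.136,-0.127,0.698,-0,0.6]]]
[[[0,0,-0.136,-0.201,0.68,-0,0.6],[0,0,-0.136,-0.272,0.655,-0,0.6],[0,0,-0.136,-0.341,0.622,-0,0.6],[0,0,-0.136,-0.405,0.583,-0,0.6],[0,0,-0.136,-0.465,0.536,-0,0.6]]]
[[[0,0,-0.136,-0.519,0.484,-0,0.6],[0,0,-0.136,-0.568,0.425,-0,0.6],[0,0,-0.136,-0.609,0.363,-0,0.6]]]
```

>>> step_arm(increments=[[[0, 0, 0, 0, 0, -0.4, 0.6], [0, 0, 0, 0, 0, -0.73, 0.6], [0, 0, 0, 0, 0, -0.9, 0.6], [0, 0, 0, 0, 0, -0.9, 0.6], [0, 0, -0.136, 0.25, 0.67, 0, 0.6]]])

```text
clock: 19.35
eef_pos: [531.5, 331.9, 325.5]
eef_rot: [-3.137, -0.008, 0.089]
wrist_force: [1.2, 0.2, -1.4]
finger_gap: 55.2
finger_force: 45.0
```

>>> step_arm(increments=[[[0, 0, -0.136, 0.17, 0.69, 0, 0.6], [0, 0, -0.136, 0.1, 0.7, 0, 0.6], [0, 0, -0.136, 0.02, 0.71, 0, 0.6], [0, 0, -0.136, -0.05, 0.71, 0, 0.6], [0, 0, -0.136, -0.13, 0.7, 0, 0.6]]])

```text
clock: 19.85
eef_pos: [578.3, 194.5, 320.0]
eef_rot: [3.142, -0.0, 0.624]
wrist_force: [-0.2, -0.1, -2.0]
finger_gap: 55.7
finger_force: 45.0
```

>>> step_arm(increments=[[[0, 0, -0.136, -0.2, 0.68, 0, 0.6], [0, 0, -0.136, -0.27, 0.66, 0, 0.6], [0, 0, -0.136, -0.34, 0.62, 0, 0.6], [0, 0, -0.136, -0.4, 0.58, 0, 0.6], [0, 0, -0.136, -0.47, 0.54, 0, 0.6]]])

```text
clock: 20.35
eef_pos: [624.8, 60.4, 320.0]
eef_rot: [3.141, -0.0, 1.158]
wrist_force: [-0.5, 0.1, -2.4]
finger_gap: 55.5
finger_force: 45.0
```

>>> step_arm(increments=[[[0, 0, -0.136, -0.52, 0.48, 0, 0.6], [0, 0, -0.136, -0.57, 0.43, 0, 0.6], [0, 0, -0.136, -0.61, 0.36, 0, 0.6], [0, 0, 0, 0, 0, 0, 0.6], [0, 0, 0, 0, 0, 0, 0.6]]])

```text
clock: 20.85
eef_pos: [652.3, -19.3, 319.5]
eef_rot: [-3.142, -0.0, 1.472]
wrist_force: [0.2, 0.2, -1.8]
finger_gap: 55.5
finger_force: 45.0
```

>>> step_arm(increments=[[[0, 0, 0, 0, 0, 0, 0.6], [0, 0, 0, 0, 0, 0, 0.6]]])

```text
clock: 21.05
eef_pos: [652.3, -18.1, 319.4]
eef_rot: [3.141, -0.0, 1.475]
wrist_force: [0.2, -0.6, -2.1]
finger_gap: 55.3
finger_force: 45.0
```

```bash
python3 - <<'E'
from h import *
c=optics.camera("side"); P=cloud(c);Z=P[...,2]
cv2.imwrite("pics/s4.png",cv2.resize(c["frame"][60:260,170:437,::-1],(800,600),interpolation=cv2.INTER_CUBIC))
E
python3 plan.py "[(655,-18.5,256,85,.6,100)]"
```

```text
[[[0,0,-0.011,-0.001,0.068,1.583,0.6]]]
```

View pics/s4.png

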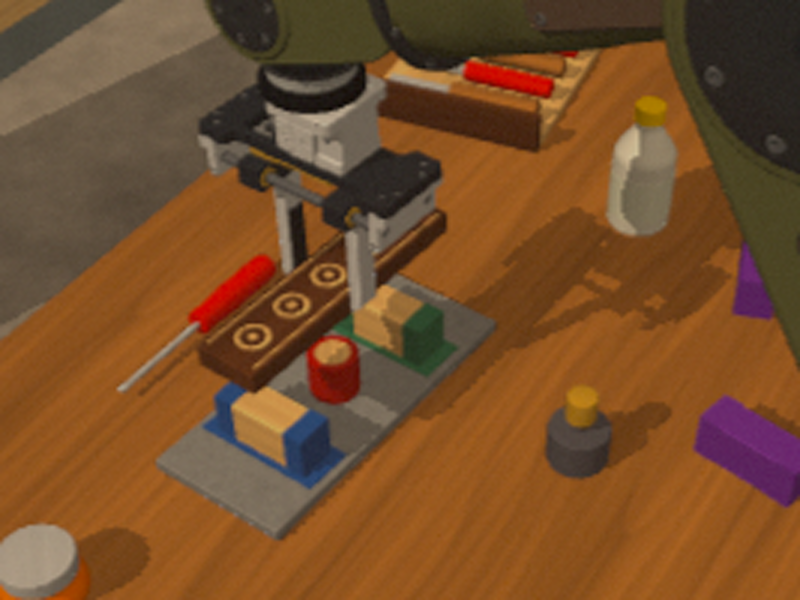

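The panel is held level above bearers and prop, all standing on their places (blue at (280,425), prop (333,368), green (400,320) in the crop). Lower it.

>>> step_arm(increments=[[[0, 0, -0.01, 0, 0.07, 0.5, 0.6], [0, 0, 0, 0, 0, 0.5, 0.6], [0, 0, 0, 0, 0, 0.3, 0.6], [0, 0, 0, 0, 0, 0.2, 0.6], [0, 0, 0, 0, 0, 0.05, 0.6]]])

```text
clock: 21.6
eef_pos: [655.2, -19.1, 256.5]
eef_rot: [-3.141, -0.0, 1.482]
wrist_force: [-0.1, -0.8, -1.0]
finger_gap: 55.8
finger_force: 45.0
```

>>> step_arm(increments=[[[0, 0, 0, 0, 0, 0, 0.6], [0, 0, 0, 0, 0, 0, 0.6], [0, 0, 0, 0, 0, 0.03, 0.6], [0, 0, 0, 0, 0, 0, 0.6]]])

```text
clock: 22.0
eef_pos: [655.2, -19.4, 256.1]
eef_rot: [3.141, 0.0, 1.482]
wrist_force: [-0.6, 0.8, -1.3]
finger_gap: 55.9
finger_force: 45.0
```

>>> step_arm(increments=[[[0, 0, 0, 0, 0, 0.03, 0.6], [0, 0, 0, 0, 0, 0, 0.6], [0, 0, 0, 0, 0, 0, 0.6]]])

```text
clock: 22.3
eef_pos: [655.2, -19.3, 254.7]
eef_rot: [3.142, -0.0, 1.482]
wrist_force: [0.4, 0.4, -1.9]
finger_gap: 55.6
finger_force: 45.0
```

>>> step_arm(increments=[[[0, 0, 0, 0, 0, 0, -0.4], [0, 0, 0, 0, 0, 0, -0.4], [0, 0, 0, 0, 0, 0, -0.4], [0, 0, 0, 0, 0, 0, -0.4]]])

```text
clock: 22.7
eef_pos: [655.2, -19.4, 254.8]
eef_rot: [3.141, 0.0, 1.482]
wrist_force: [-0.7, -0.3, 0.6]
finger_gap: 65.7
finger_force: 0.0
```

>>> step_arm(increments=[[[0, 0, 0, 0, 0, -0.4, -0.4], [0, 0, 0, 0, 0, -0.5, -0.4], [0, 0, 0, 0, 0, -0.9, -0.4], [0, 0, 0, 0, 0, -0.2, -0.4], [0, 0, 0, 0, 0, 0, -0.4]]])

```text
clock: 23.2
eef_pos: [655.2, -19.4, 337.2]
eef_rot: [3.138, -0.0, 1.482]
wrist_force: [1.0, -0.4, -1.4]
finger_gap: 65.9
finger_force: 0.0
```

```bash
python3 plan.py "[(448,-62.5,300,80,-.6,39)]"
```

```text
[[[0,0,0.018,-0.256,-0.844,0.155,-0.6],[0,0,0.018,-0.267,-0.841,0.155,-0.6],[0,0,0.018,-0.279,-0.837,0.155,-0.6],[0,0,0.018,-0.291,-0.832,0.155,-0.6],[0,0,0.018,-0.303,-0.828,0.155,-0.6]]]
[[[0,0,0.018,-0.315,-0.825,0.155,-0.6]]]
```

>>> step_arm(increments=[[[0, 0, 0, -0.26, -0.84, 0.15, -0.6], [0, 0, 0, -0.26, -0.84, 0.15, -0.6], [0, 0, 0, -0.26, -0.84, 0.15, -0.6], [0, 0, 0, -0.26, -0.84, 0.15, -0.6], [0, 0, 0, -0.26, -0.84, 0.15, -0.6]]])

```text
clock: 23.7
eef_pos: [481.5, -56.4, 303.5]
eef_rot: [-3.14, -0.0, 1.482]
wrist_force: [0.7, -0.6, 0.9]
finger_gap: 75.1
finger_force: 0.0
```

>>> step_arm(increments=[[[0, 0, 0, -0.26, -0.84, 0.15, -0.6], [0, 0, 0, 0, 0, 0, -0.6], [0, 0, 0, 0, 0, 0, -0.6], [0, 0, 0, 0, 0, 0, -0.6]]])

```text
clock: 24.1
eef_pos: [449.5, -63.6, 298.6]
eef_rot: [3.141, -0.0, 1.482]
wrist_force: [-0.4, -0.9, 0.3]
finger_gap: 75.5
finger_force: 0.0
```

```bash
python3 - <<'E'
from h import *
c=optics.camera("top"); P=cloud(c);Z=P[...,2]
near=lambda x,y,r:np.hypot(P[...,0]-x,P[...,1]-y)<r
print("panel",rect(P,near(655,-18,135)&(Z>65)&(Z<80)))
cv2.imwrite("pics/t5.png",cv2.resize(c["frame"][100:260,200:440,::-1],(750,500),interpolation=cv2.INTER_CUBIC))
E
python3 plan.py "[(448,-62.5,204,85,-.6,39)]"
```

```text
panel n=1789 mean=[654.6 -18.5] rect c=[655.4 -18.3] s=[239.4  56.9] longaxis=85.1 (rect 85.0) z=72.7
[[[0,0,-0,0.007,-0.014,0.788,-0.6],[0,0,-0,0.008,-0.014,0.788,-0.6],[0,0,-0,0.007,-0.014,0.788,-0.6]]]
```

View pics/t5.png

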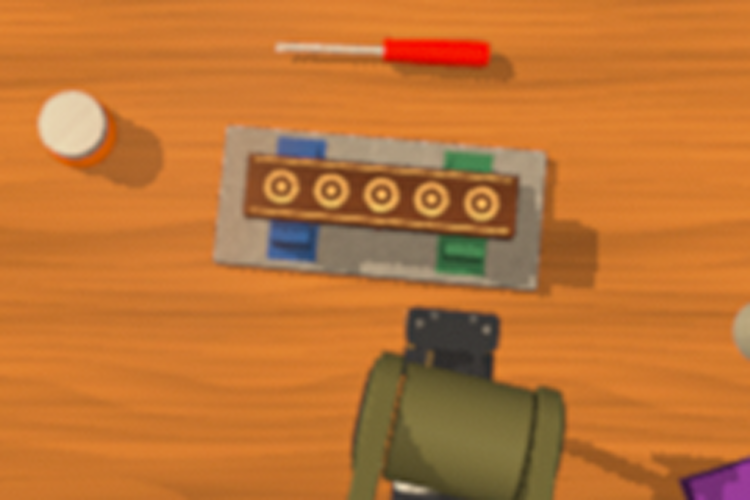

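The panel lies face up across both bearers, centred at crop (381,195); the bystanders are unmoved. Now the weight.

>>> step_arm(increments=[[[0, 0, 0, 0.01, -0.03, 0.8, -0.6], [0, 0, 0, 0, 0, 0.8, -0.6], [0, 0, 0, 0, 0, 0.6, -0.6], [0, 0, 0, 0, 0, 0.17, -0.6], [0, 0, 0, 0, 0, 0, -0.6]]], newtons=55)

```text
clock: 24.65
eef_pos: [448.1, -63.0, 203.3]
eef_rot: [-3.14, -0.0, 1.482]
wrist_force: [-0.4, 0.7, 0.0]
finger_gap: 75.7
finger_force: 0.0
```

>>> step_arm(increments=[[[0, 0, 0, 0, 0, 0, 0.6], [0, 0, 0, 0, 0, 0, 0.6], [0, 0, 0, 0, 0, 0, 0.6], [0, 0, 0, 0, 0, 0, 0.6], [0, 0, 0, 0, 0, 0, 0.6]]])

```text
clock: 25.15
eef_pos: [447.9, -63.2, 204.6]
eef_rot: [3.141, 0.0, 1.482]
wrist_force: [-2.4, 0.8, 7.7]
finger_gap: 51.6
finger_force: 55.0
```

>>> step_arm(increments=[[[0, 0, 0, 0, 0, 0, 0.6], [0, 0, 0, 0, 0, 0, 0.6]]])

```text
clock: 25.35
eef_pos: [447.9, -63.2, 204.6]
eef_rot: [3.141, 0.0, 1.482]
wrist_force: [-1.6, 1.0, 6.9]
finger_gap: 51.5
finger_force: 55.0
```

```bash
python3 plan.py "[(448,-62.5,320,85,.6,35),(655,-18.8,320,85,.6,36)]"
```

```text
[[[0,0,-0,0.004,0,-0.721,0.6],[0,0,-0,0.004,0,-0.721,0.6],[0,0,-0,0.005,0.001,-0.722,0.6],[0,0,-0,0.004,0,-0.721,0.6],[0,0,-0,0.258,0.843,-0,0.6]]]
[[[0,0,-0,0.258,0.843,-0,0.6],[0,0,-0,0.258,0.843,-0,0.6],[0,0,-0,0.258,0.843,-0,0.6],[0,0,-0,0.257,0.843,-0,0.6],[0,0,-0,0.258,0.843,-0,0.6]]]
```

>>> step_arm(increments=[[[0, 0, 0, 0, 0, -0.4, 0.6], [0, 0, 0, 0, 0, -0.7, 0.6], [0, 0, 0, 0, 0, -0.9, 0.6], [0, 0, 0, 0, 0, -0.9, 0.6], [0, 0, 0, 0.26, 0.84, 0, 0.6]]])

```text
clock: 25.85
eef_pos: [481.2, -56.1, 325.0]
eef_rot: [3.135, 0.001, 1.481]
wrist_force: [1.2, -0.9, -7.2]
finger_gap: 51.0
finger_force: 55.0
```

>>> step_arm(increments=[[[0, 0, 0, 0.26, 0.84, 0, 0.6], [0, 0, 0, 0.26, 0.84, 0, 0.6], [0, 0, 0, 0.26, 0.84, 0, 0.6], [0, 0, 0, 0.26, 0.84, 0, 0.6], [0, 0, 0, 0.25, 0.84, 0, 0.6]]])

```text
clock: 26.35
eef_pos: [655.1, -18.8, 318.9]
eef_rot: [-3.14, 0.0, 1.482]
wrist_force: [0.3, -0.4, -5.6]
finger_gap: 51.4
finger_force: 55.0
```

>>> step_arm(increments=[[[0, 0, 0, 0, 0, 0, 0.6], [0, 0, 0, 0, 0, 0, 0.6], [0, 0, 0, 0, 0, 0, 0.6], [0, 0, 0, 0, 0, 0, 0.6]]])

```text
clock: 26.75
eef_pos: [653.4, -19.5, 320.1]
eef_rot: [-3.141, 0.0, 1.482]
wrist_force: [0.1, -0.1, -5.3]
finger_gap: 51.5
finger_force: 55.0
```

```bash
python3 plan.py "[(655,-19,278,85,.6,100)]"
```

```text
[[[0,0,-0.002,0.015,0.038,1.052,0.6]]]
```

>>> step_arm(increments=[[[0, 0, 0, 0.01, 0.04, 0.4, 0.6], [0, 0, 0, 0, 0, 0.4, 0.6], [0, 0, 0, 0, 0, 0.2, 0.6], [0, 0, 0, 0, 0, 0.03, 0.6], [0, 0, 0, 0, 0, 0, 0.6]]])

```text
clock: 27.25
eef_pos: [655.6, -19.0, 278.1]
eef_rot: [-3.141, 0.0, 1.482]
wrist_force: [0.3, -0.7, -5.8]
finger_gap: 51.2
finger_force: 54.9
```

>>> step_arm(increments=[[[0, 0, 0, 0, 0, 0, 0.6], [0, 0, 0, 0, 0, 0.02, 0.6], [0, 0, 0, 0, 0, 0, 0.6], [0, 0, 0, 0, 0, 0, 0.6]]])

```text
clock: 27.65
eef_pos: [655.7, -19.0, 278.0]
eef_rot: [3.141, -0.0, 1.482]
wrist_force: [-0.1, 0.9, -6.2]
finger_gap: 50.7
finger_force: 54.9
```

>>> step_arm(increments=[[[0, 0, 0, 0, 0, 0.02, 0.6], [0, 0, 0, 0, 0, 0, 0.6], [0, 0, 0, 0, 0, 0, 0.6]]])

```text
clock: 27.95
eef_pos: [655.7, -19.0, 277.1]
eef_rot: [-3.142, 0.0, 1.482]
wrist_force: [0.7, 0.7, -6.5]
finger_gap: 51.2
finger_force: 54.9
```

>>> step_arm(increments=[[[0, 0, 0, 0, 0, 0.02, 0.6], [0, 0, 0, 0, 0, 0, 0.6], [0, 0, 0, 0, 0, 0, 0.6]]])

```text
clock: 28.25
eef_pos: [655.7, -19.0, 276.6]
eef_rot: [3.141, -0.0, 1.482]
wrist_force: [-1.4, -0.4, -1.7]
finger_gap: 51.2
finger_force: 54.9
```

Contact felt (the load fell from 6 to 1.7 N). Release and rise.

>>> step_arm(increments=[[[0, 0, 0, 0, 0, 0.01, 0.6], [0, 0, 0, 0, 0, 0, -0.5], [0, 0, 0, 0, 0, 0, -0.5], [0, 0, 0, 0, 0, 0, -0.5], [0, 0, 0, 0, 0, 0, -0.5]]])

```text
clock: 28.75
eef_pos: [655.7, -19.0, 275.9]
eef_rot: [3.141, -0.0, 1.482]
wrist_force: [-0.8, 1.0, 0.3]
finger_gap: 70.2
finger_force: 0.0
```

>>> step_arm(increments=[[[0, 0, 0, 0, 0, -0.3, -0.5], [0, 0, 0, 0, 0, -0.5, -0.5], [0, 0, 0, 0, 0, -0.9, -0.5], [0, 0, 0, 0, 0, -0.9, -0.5], [0, 0, 0, 0, 0, 0, -0.5]]])

```text
clock: 29.25
eef_pos: [655.7, -19.0, 386.6]
eef_rot: [3.132, -0.0, 1.482]
wrist_force: [0.0, 1.0, 0.2]
finger_gap: 70.2
finger_force: 0.0
```

>>> step_arm(increments=[[[0, 0, 0, 0, -0.9, -0.3, -0.5], [0, 0, 0, 0, -0.9, -0.3, -0.5], [0, 0, 0, 0, -0.9, -0.3, -0.5], [0, 0, 0, 0, -0.9, 0, -0.5], [0, 0, 0, 0, -0.9, 0, -0.5]]])

```text
clock: 29.75
eef_pos: [474.7, -2.9, 416.2]
eef_rot: [3.141, -0.0, 1.482]
wrist_force: [-0.5, -0.7, 0.2]
finger_gap: 70.5
finger_force: 0.0
```

>>> step_arm(increments=[[[0, 0, 0, 0, 0, 0, -0.5], [0, 0, 0, 0, 0, 0, -0.5], [0, 0, 0, 0, 0, 0, -0.5]]])

```text
clock: 30.05
eef_pos: [477.0, -3.1, 416.0]
eef_rot: [3.141, -0.0, 1.482]
wrist_force: [-0.2, 0.4, 0.2]
finger_gap: 70.4
finger_force: 0.0
```

Run:
```python
from h import *
c=optics.camera("top"); P=cloud(c);Z=P[...,2]
near=lambda x,y,r:np.hypot(P[...,0]-x,P[...,1]-y)<r
print("panel",rect(P,near(655,-18,135)&(Z>65)&(Z<80)))
print("weight",rect(P,near(655,-18,35)&(Z>98)&(Z<113)));print("knob",rect(P,near(655,-18,35)&(Z>130)&(Z<150)))
a=c["frame"][100:260,200:440,::-1]; s=optics.camera("side")["frame"][60:260,170:437,::-1]
cv2.imwrite("pics/end.png",np.vstack([cv2.resize(a,(400,267)),cv2.resize(s,(400,300))]))
```

```text
panel n=1476 mean=[653.7 -18.5] rect c=[655.5 -18.1] s=[240.4  57.3] longaxis=85.1 (rect 84.8) z=72.8
weight n=211 mean=[652.8 -18.9] rect c=[655.  -19.2] s=[50.4 49.6] longaxis=84.0 (rect 89.6) z=107.6
knob n=85 mean=[654.6 -19.1] rect c=[655. -19.] s=[23.7 23.2] longaxis=54.6 (rect 1.0) z=142.2
```

View pics/end.png

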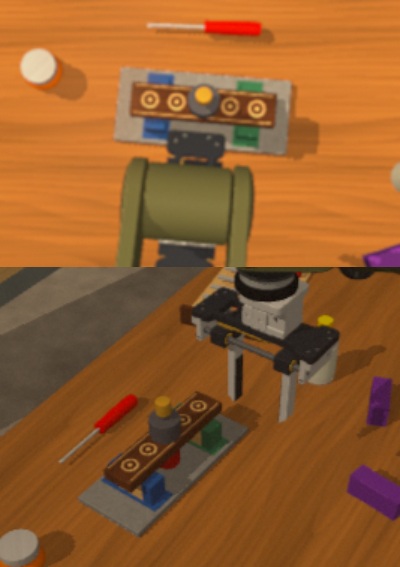

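The weight stands on the panel's middle at (204,97) in the upper view. The arm is clear and everything is at rest.

```bash
python3 -c "
from cell import workorder
print(workorder.sign_off())"
```

```text
the job is handed in; nothing more can be done
None
```

The job is handed in with no verdict returned; by the camera the bearers, panel and weight are within about 2 mm of target (the prop too, before the panel covered it), the arm is clear, and the bystanders look unmoved.

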